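# Set up the engraver's easel and show the plate's other face

## Task

Swing the easel's ledge arm out across the foot of its sloping back until it clicks home in its end detent. Then take the brass plate with the raised ring out of the rack, turn it over so that its ring side shows, and stand it on the ledge leaning on the easel's back, ring outwards. Leave the things standing around them where they are.

Things in the scene. Friction and masses are not known exactly. Their poses are not given: they have to be found in the camera images.
- easel: fixed wooden easel, left or right on the bench. Origin at bench level; x out of its front, y left, z up. Back board 28 mm wide (y -14..14), front face from x 0, z 22 mm leaning 35 deg back (up-slope -0.574, 0, 0.819), from 6 to 62 mm up the slope, 12 thick, strut behind to z 58. Plinth x -77..28, y -117..88, 12 high; low detent block at y -80..-112, up to z 25.
- ledge (a joint): angle (rad) of the steel ledge arm about its upright hinge at x 0, y -52 mm of the easel: 0 folded aside, 2.4 end stop, anticlockwise from above. It points at (angle - 0.829) from the easel's x axis, so along +y when home. A sprung cam resists from 1.95 (3 N at the post); past 2.2 it pulls the arm home by itself. Elsewhere light friction.
- ledge_post (a point): middle (z 42 mm) of the round upright post near the arm's tip, the grip: 14 mm thick, z 22 to 62, 115 mm from the hinge; home it is at x 4, y 63 mm of the easel. The arm is a flat bar, top at z 22, 8 thick, and when home spans x -4..14 of the easel, with a lip 7 mm high at x 9..14: the plate's foot goes between the back (x 0) and the lip (x 9).
- rack: fixed wooden rack opposite the easel, base 125 x 100 x 16 mm, origin centre of its underside, x roughly away from the robot, z up. Two parallel slots along y at x -22 and 22 mm, floors at z 20, leaning 20 deg with their tops towards -x; walls reach 26 mm up the slope, 84 mm wide; slots 8.5 mm wide.
- plate: brass plate 50 wide, 90 tall, 6 mm thick, 0.15 to 0.3 kg, with a raised ring (34 mm outside, 4 proud) on its front, 12 mm above centre. Origin: its centre; x across the width, y to the top edge, z out of the ring face. It starts in either slot, leaning to the robot, ring face to the robot and down; upper 60 mm and side edges free.
- plate_foot (a point): middle of the plate's lower edge (45 mm below its centre, in mid-thickness).
- window_plate: the other brass plate in the rack, same 50 x 90 x 6 mm, without a ring but with a square window (22 mm) in its upper part; stays in its slot. Origin and axes as for the plate.
- flask: glass flask, 66 mm wide, 95 mm tall, close beside the easel (to its +y). Origin: centre of its underside.
- bur_block: grey block 58 x 58 x 22 mm with small burs standing in it, up to 66 mm tall in all, beside the rack (to its -y). Origin: centre of its underside.
- bench_block: round steel block, 64 mm wide, 24 mm tall. Origin: centre of its underside.
- pot: white ceramic pot, 68 mm wide, 70 mm tall, beside the rack (to its +y). Origin: centre of its underside.
- pedal: grey speed control box 75 x 60 x 30 mm with a knob, 44 mm tall in all. Origin: centre of its underside.

How it is judged:
By the outcome, as a careful person would: the job done as asked, in the order asked, and still so for the second after the job is handed in, with the robot touching nothing.
It also fails if it takes over 61 s, if anything falls off the work surface, if the arm or the gripper's body presses on something with over 40 N, if the wrist force passes 120 N, or if a joint passes its speed limit or range.

## Robot

A 6-joint arm with a two-finger parallel gripper is mounted at the origin on the work surface. World frame = base frame: x ahead of the robot, y to its left, z up, the work surface at z = 0. Lengths are in m, angles in degrees, forces in N, time in s.
With the tool pointing down it reaches from about 0.35 to 0.85 m from the base axis. Payload 8.1 kg.
Tool frame: the origin (TCP) lies on the centre line of the jaws, within the pads' length; the fingertips stand 17 mm ahead of it and the grasp point (between the pads) lies 2 mm behind it; z points along the fingers, y is the line along which they close (so a half turn about z gives the same grasp; the last joint's range is limited). The gripper opens to 93 mm and grips with 3 to 60 N. Pads are 15 mm wide; open, the fingers measure 128 mm over their backs; the gripper's body (75 mm by 188 mm) begins 65 mm behind the grasp point.
Start: joints at [67.815, 7.471, 85.268, -0, 87.261, -4.893], TCP at [0.178, 0.573, 0.196] pointing down, gripper open.
Joint ranges: [-169.43, 169.43], [-51.17, 129.36], [1.28, 143.12], [-76.62, 256.62], [0, 156.53], [-152.29, 152.29]. Speed limits (degrees/s): [136.94, 136.94, 159.86, 180, 180, 180].

## Interface

Orientations are given as [roll, pitch, yaw] about the fixed x, y, z axes, in that order (R = Rz(yaw) Ry(pitch) Rx(roll)).
In Python, from station import r, camera, nets gives the robot as it stands.
- The arm moves only by the tool send_rows, never from a script. Its argument "series" is a list of rows, each an object with "translation": the shift along the world's x, y, z in m, a list of three; "yaw": the turn about the world's z in rad. In form: [{"translation": [dx, dy, dz], "yaw": yaw}, ...]. A call has 1 to 12 rows; each row shifts and turns the commanded pose from where the row before left it; what a row does not reach is not made up. A row lasts 1/8 s, in which the tool goes at most 62.5 mm and 10.7 degrees, less where a joint would pass 70% of its speed; a pose out of reach is approached as far as the arm can. A call with a gripper value outside its range is refused whole. "jaw" is the closure, from 0 (fully open) to 1 (shut), set as the call begins (left out, the last holds). The fingers move at their own pace and stop on an object; the grip force is fixed at half the most. Time passes only in rows, so rows that do not move let the fingers close. It gives the time, the measured TCP pose, the force, the opening and the grip force at its end, in the units of the state.
- r.state(): the state, without advancing time (a new reading comes with each control period).
- camera(name): name is "scene" or "top"; returns a dict with "pixels" (420x560x3 uint8, blue, green, red), "z_map" (420x560 float32, m along the optical axis (not along the pixel's ray), 0 where there is no reading), "intrinsics" (3x3 intrinsics, pixels), "D" ([k1, k2, p1, p2, k3] as OpenCV has them; the pictures are not rectified), "origin" and "orientation" of the camera in the world. Camera axes: x right, y down, z forward; pixel columns grow to the right and rows downward; lengths in m; the calibration is good to about 2 mm. A picture is of the moment at which its call begins.
- r.job_done(): hands the job in; it is judged then, once.
Trained networks look in the newest picture that a camera, given by its name, has taken for a name from the list of things; names that differ only in an ending like _2 or _b are one class to them, and where a whole thing is asked for, a point or a joint stands for the part that bears it (a point fixed in the world has none). Each returns a list of dicts, best first, with "conf" (0 to 1); they miss things now and then, are a little off and sometimes report something else, mostly with a low value. They report only what shows in the picture. A call takes as long as a camera call.
- nets.look_for(camera, name): "rect" ([left, top, right, bottom] in pixels, round what is visible of it).
- nets.spot_point(camera, name): "uv" ([column, row] in pixels: a listed point, or the origin of a listed thing).
The state is a dict: "t": time; "joint_pos": joint angles; "joint_velocities": joint speeds; "tau": joint torques, N m; "ee_pos": TCP position; "tool_rot": TCP orientation; "force": force on the tool from outside, world axes, zero at the start; "torque": the same for the moment, N m; "finger_gap": finger opening in m; "gripper_force": force on a finger pad.
Only numpy, scipy, OpenCV 4.12 (cv2) and the standard library are available. Lean on these libraries where they do the work, as an engineer would, in place of code of your own. Each camera call takes 0.05 s, during which the arm holds its last target. There are 200 camera calls.

## Working session

There is one attempt and no reset: what is moved stays moved. The work goes in short steps, Python scripts to look and compute and a tool call to move; the robot and the scene stay as the last step left them, time stands still between calls to the robot, and variables do not carry over. Pictures are saved under pics/ and viewed, at most 10 in all, crops included, and the job is handed in when it is done.

Besides the shell and the picture viewer there is one more tool, called after ">>>" as name(argument=value, ...), one argument or row to a line, values as JSON. send_rows: Moves the arm, as the interface text tells. Its arguments: {"type":"object","properties":{"series":{"type":"array"},"jaw":{"type":"number"}},"required":["series"]}

```bash
ls; mkdir -p pics; cat > h.py <<'E'
import numpy as np, cv2
from station import r, camera, nets
from scipy.spatial.transform import Rotation as R
def cam(n):
    c=camera(n); return c
def Rc(c):
    o=np.array(c["orientation"],float)
    return o if o.shape==(3,3) else R.from_euler('xyz',o,degrees=True).as_matrix()
def ray(c,uv):
    p=cv2.undistortPoints(np.array([[uv]],float),np.array(c["intrinsics"]),np.array(c["D"]))[0,0]
    return np.array([p[0],p[1],1.])
def at_z(c,uv,z):
    d=Rc(c)@ray(c,uv); o=np.array(c["origin"]); return o+d*(z-o[2])/d[2]
def at_d(c,uv):
    z=c["z_map"][int(round(uv[1])),int(round(uv[0]))]
    return np.array(c["origin"])+Rc(c)@ray(c,uv)*z
def cloud(c):
    h,w=c["z_map"].shape; u,v=np.meshgrid(np.arange(w),np.arange(h))
    p=cv2.undistortPoints(np.stack([u,v],-1).reshape(-1,1,2).astype(float),np.array(c["intrinsics"]),np.array(c["D"])).reshape(h,w,2)
    q=np.dstack([p,np.ones((h,w))])*c["z_map"][...,None]
    P=q@Rc(c).T+np.array(c["origin"]); P[c["z_map"]==0]=np.nan; return P
def proj(c,X):
    q=(np.array(X)-np.array(c["origin"]))@Rc(c)
    return cv2.projectPoints(q.reshape(-1,1,3),np.zeros(3),np.zeros(3),np.array(c["intrinsics"]),np.array(c["D"]))[0].reshape(-1,2)
E
python3 - <<'E'
from h import *
for n in("scene","top"):
    c=cam(n); cv2.imwrite(f"pics/{n}0.png",c["pixels"]); print(n,c["origin"],c["orientation"])
    for t in["easel","ledge","rack","plate","window_plate","flask","bur_block","bench_block","pot","pedal","ledge_post","plate_foot"]:
        for d in nets.spot_point(n,t)[:2]:
            print(t,round(d["conf"],2),np.round(d["uv"]),np.round(at_d(c,d["uv"]),3),np.round(at_z(c,d["uv"],.042 if t=="ledge_post" else 0),3))
print(r.state())
E
```

```text
pics
scene [ 1.12454605 -0.68488009  0.70264586] [-125.80047811    0.18522755   41.38667467]
easel 0.75 [218. 263.] [ 0.504 -0.204  0.008] [ 0.497 -0.198  0.   ]Traceback (most recent call last):
  File "<stdin>", line 5, in <module>
ValueError: it knows: bench_block, bur_block, easel, flask, ledge_post, pedal, plate, plate_foot, pot, rack, window_plate
```

```bash
python3 - <<'E'
from h import *
for n in("scene","top"):
    c=cam(n); cv2.imwrite(f"pics/{n}0.png",c["pixels"]); print(n,c["origin"],c["orientation"])
    for t in["easel","rack","plate","window_plate","flask","bur_block","bench_block","pot","pedal","ledge_post","plate_foot"]:
        for d in nets.spot_point(n,t)[:2]:
            print(t,round(d["conf"],2),np.round(d["uv"]),np.round(at_d(c,d["uv"]),3),np.round(at_z(c,d["uv"],.042 if t=="ledge_post" else 0),3))
print(r.state())
E
```

```text
scene [ 1.12454605 -0.68488009  0.70264586] [-125.80047811    0.18522755   41.38667467]
easel 0.86 [218. 263.] [ 0.505 -0.205  0.01 ] [ 0.496 -0.198  0.   ]
easel 0.53 [333. 179.] [0.482 0.274 0.006] [0.476 0.283 0.   ]
rack 0.78 [316. 196.] [0.521 0.139 0.03 ] [0.494 0.176 0.   ]
plate 0.57 [310. 173.] [0.488 0.15  0.084] [0.401 0.265 0.   ]
window_plate 0.73 [315. 181.] [0.5   0.159 0.06 ] [0.442 0.238 0.   ]
window_plate 0.2 [254. 228.] [ 0.487 -0.068  0.025] [ 0.464 -0.046  0.   ]
flask 0.66 [256. 228.] [ 0.49  -0.063  0.021] [ 0.471 -0.044  0.   ]
bur_block 0.83 [290. 212.] [0.51  0.041 0.023] [0.488 0.066 0.   ]
bench_block 0.83 [326. 270.] [ 0.713 -0.074  0.023] [ 0.699 -0.054  0.   ]
bench_block 0.27 [335. 178.] [0.486 0.277 0.009] [0.478 0.289 0.   ]
pot 0.63 [333. 176.] [0.48  0.276 0.016] [0.464 0.299 0.   ]
pedal 0.77 [350. 248.] [0.715 0.019 0.029] [0.697 0.049 0.   ]
pedal 0.52 [318. 194.] [0.519 0.151 0.031] [0.491 0.19  0.   ]
ledge_post 0.97 [230. 285.] [ 0.61  -0.264  0.053] [ 0.601 -0.257  0.042]
plate_foot 0.58 [313. 185.] [0.502 0.149 0.052] [0.452 0.216 0.   ]
t
[... 873 characters left out ...]
 [0.476 0.187 0.   ]
{'t': 1.3, 'joint_pos': array([ 6.78179682e+01,  7.47182165e+00,  8.52674853e+01, -2.95383049e-04,
        8.72625894e+01, -4.89386334e+00]), 'joint_velocities': array([ 0.01458585, -0.00583506,  0.06440555, -0.00733372,  0.01425047,
        0.16184907]), 'tau': array([ 1.25499562e-03, -5.59749055e+01, -4.92056751e+01,  7.69577455e-02,
        2.22522346e-02,  9.82777038e-06]), 'ee_pos': array([0.1782938 , 0.57289314, 0.1957314 ]), 'tool_rot': array([-1.79998085e+02,  1.32186846e-04,  1.62711846e+02]), 'force': array([ 0.77747165, -0.24465782,  0.61305024]), 'torque': array([ 0.00810591, -0.0058422 ,  0.03136247]), 'gripper_force': 0.0, 'finger_gap': 0.09289508277404866}
```

View pics/scene0.png

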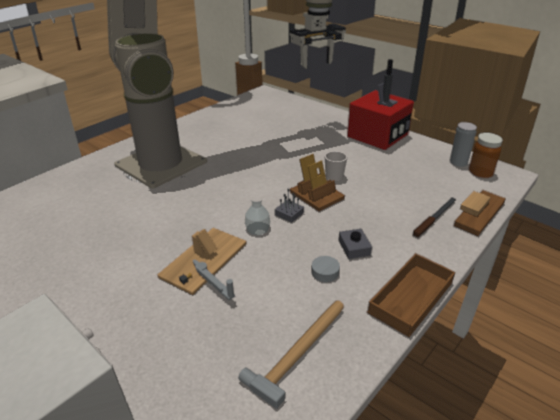

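View pics/top0.png

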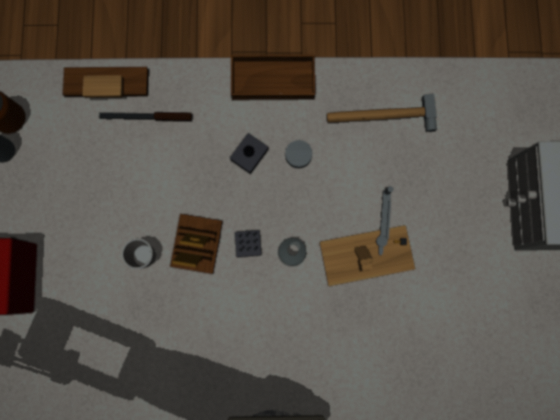

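The scene picture shows the easel at about (205,255) with its ledge post at (230,285), and the rack at (316,190) with two plates in it. The top picture shows the easel plinth at (367,255), the folded ledge running up to (388,190), and the rack at (196,243). Next I'll fit the poses and find which slot holds the ring plate.

```bash
python3 - <<'E'
from h import *
c=cam("top"); P=cloud(c); s=cam("scene"); Q=cloud(s)
def fit(P,ctr,rad,z0,z1,lab):
    m=(np.hypot(P[...,0]-ctr[0],P[...,1]-ctr[1])<rad)&(P[...,2]>z0)&(P[...,2]<z1)
    m=cv2.morphologyEx(m.astype(np.uint8),cv2.MORPH_OPEN,np.ones((3,3)))
    n,L,st,_=cv2.connectedComponentsWithStats(m); k=1+np.argmax(st[1:,4])
    p=P[...,:2][L==k].astype(np.float32)*1000
    rc=cv2.minAreaRect(p); print(lab,len(p),np.round(rc[0],1),np.round(rc[1],1),round(rc[2],1),"bbox pts",np.round(cv2.boxPoints(rc)).tolist()); 
fit(P,(.49,-.21),.15,.007,.018,"easel top"); fit(P,(.49,.17),.1,.009,.12,"rack top")
fit(Q,(.49,-.21),.15,.007,.018,"easel sc"); fit(Q,(.49,.17),.1,.009,.12,"rack sc")
# table height check
for n,X in(("top",P),("sc",Q)):
    m=(abs(X[...,0]-.6)<.03)&(abs(X[...,1]-.05)<.06); print(n,np.nanmedian(X[m][:,2]))
# post top & plate tops
for n,X in(("top",P),("sc",Q)):
    m=(np.hypot(X[...,0]-.6,X[...,1]+.26)<.03)&(X[...,2]>.045); print(n,"post",m.sum(),X[m].mean(0) if m.any() else 0, X[m][:,2].max() if m.any() else 0)
a=c["pixels"][205:285,155:235]; b=s["pixels"][140:220,280:360]
cv2.imwrite("pics/crop1.png",np.hstack([cv2.resize(np.clip(x*1.8,0,255).astype(np.uint8),(400,400),interpolation=cv2.INTER_CUBIC) for x in(a,b)]))
E
```

```text
easel top 3168 [ 461.4 -213.5] [105.2 206. ] 10.2 bbox pts [[391.0, -121.0], [428.0, -324.0], [531.0, -306.0], [495.0, -103.0]]
rack top 2318 [492.1 178. ] [ 98.9 125.1] 79.9 bbox pts [[422.0, 140.0], [545.0, 118.0], [562.0, 216.0], [439.0, 238.0]]
easel sc 2082 [ 463.3 -214.7] [108.5 206.9] 9.7 bbox pts [[392.0, -122.0], [427.0, -326.0], [534.0, -308.0], [499.0, -104.0]]
rack sc 1503 [491.5 152.9] [148.7 126.7] 81.0 bbox pts [[417.0, 89.0], [542.0, 70.0], [566.0, 216.0], [441.0, 236.0]]
top -0.0009547253606451145
sc -0.0009176469014612332
top post 39 [ 0.60539501 -0.26007363  0.0599662 ] 0.06817710106997232
sc post 60 [ 0.60944057 -0.26503755  0.0563242 ] 0.062218362836794716
```

View pics/crop1.png

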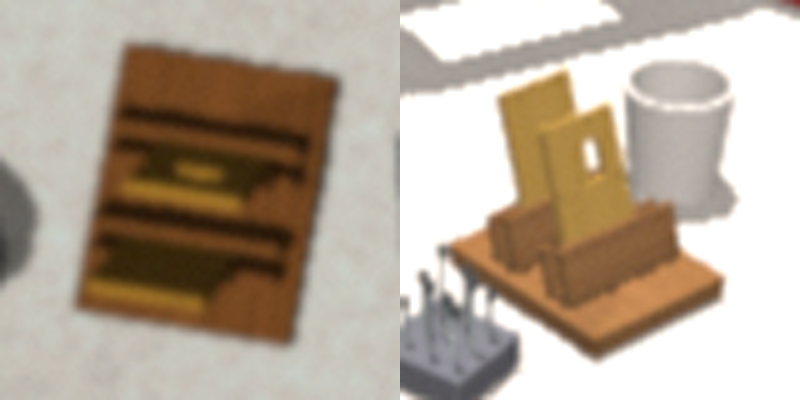

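The crop shows the ringed plate in the slot nearer the robot: the plain-backed one in the rear of the scene view, lower in the top view. The window plate is in the far slot. Now the plate's own pose.

```bash
python3 - <<'E'
from h import *
a=np.radians(-10.1); Rr=np.array([[np.cos(a),-np.sin(a)],[np.sin(a),np.cos(a)]])
for n in("top","scene"):
    c=cam(n);P=cloud(c).reshape(-1,3)*1000
    q=(P[:,:2]-[492,178])@Rr; z=P[:,2]
    for lab,dx in(("plate",-22),("win",22)):
        # expected plate plane: x = dx - tan20*(z-20)
        e=(q[:,0]-(dx-np.tan(np.radians(20))*(z-20)))*np.cos(np.radians(20))
        m=(abs(e)<9)&(z>55)&(z<112)&(abs(q[:,1])<55)
        y=q[m,1]; print(n,lab,m.sum(),"y pct",np.round(np.percentile(y,[0,2,50,98,100]),1),"z",np.round(np.percentile(z[m],[2,50,98]),1),"e",np.round(np.percentile(e[m],[5,50,95]),1))
    for t in["plate","plate_foot"]:
        for d in nets.spot_point(n,t)[:1]:
            print(t,d["conf"],np.round((at_z(c,d["uv"],.063 if t=="plate" else .021)[:2]*1000-[492,178])@Rr,1))
E
```

```text
top plate 242 y pct [-21.5 -21.1   1.9  25.5  27.3] z [ 56.4  88.7 107.1] e [-1.9  2.6  3.8]
top win 221 y pct [-29.3 -28.9  -4.7  18.7  20.8] z [ 56.2  88.5 106.5] e [-2.6  2.3  3.6]
plate 0.5 [-36.8  -0.1]
plate_foot 0.76 [-16.9   1.2]
scene plate 221 y pct [-25.4 -23.7  -6.3  25.8  28.8] z [ 56.9  87.2 104.9] e [-0.5  3.4  6.3]
scene win 270 y pct [-33.9 -31.2  -8.2  19.1  20.4] z [ 55.7  79.2 105.1] e [-0.4  3.2  6.5]
plate 0.77 [-16.3 -15.7]
plate_foot 0.7 [-24.2   5.2]
```

>>> send_rows(
  series=[
    {"translation": [0.024,-0.046,0],"yaw": -0.165},
    {"translation": [0.024,-0.046,0],"yaw": -0.165},
    {"translation": [0.024,-0.046,0],"yaw": -0.165},
    {"translation": [0.024,-0.046,0],"yaw": -0.165},
    {"translation": [0.024,-0.046,0],"yaw": -0.165},
    {"translation": [0.024,-0.046,0],"yaw": -0.165},
    {"translation": [0.024,-0.046,0],"yaw": -0.165},
    {"translation": [0.024,-0.046,0],"yaw": -0.165},
    {"translation": [0.024,-0.046,0],"yaw": -0.165},
  ],
  jaw=0.6,
)

```text
t: 2.82
ee_pos: [0.395, 0.1574, 0.1961]
tool_rot: [179.9, -0.0, 77.3]
force: [1.1, -0.1, 0.2]
finger_gap: 0.0376
gripper_force: 0.0
```

>>> send_rows(
  series=[
    {"translation": [0.024,-0.046,0],"yaw": -0.165},
    {"translation": [0.024,-0.046,0],"yaw": -0.165},
    {"translation": [0.024,-0.046,0],"yaw": -0.165},
    {"translation": [0.024,-0.046,0],"yaw": -0.165},
    {"translation": [0.024,-0.046,0],"yaw": -0.165},
    {"translation": [0.024,-0.046,0],"yaw": -0.165},
    {"translation": [0.024,-0.046,0],"yaw": -0.165},
    {"translation": [0.024,-0.046,0],"yaw": -0.165},
    {"translation": [0,0,0],"yaw": -0.165},
  ],
)

```text
t: 3.95
ee_pos: [0.5866, -0.2124, 0.1942]
tool_rot: [180.0, 0.1, -8.0]
force: [-0.6, 1.2, -0.3]
finger_gap: 0.0372
gripper_force: 0.0
```

>>> send_rows(
  series=[
    {"translation": [0.019,-0.048,0],"yaw": 0},
    {"translation": [0,0,-0.05],"yaw": 0},
    {"translation": [0,0,-0.05],"yaw": 0},
    {"translation": [0,0,-0.03],"yaw": 0},
    {"translation": [0,0,-0.016],"yaw": 0},
    {"translation": [0,0,0],"yaw": 0},
  ],
)

```text
t: 4.7
ee_pos: [0.6047, -0.2568, 0.0489]
tool_rot: [-180.0, 0.1, -7.5]
force: [-0.2, -0.5, 0.1]
finger_gap: 0.0375
gripper_force: 0.0
```

>>> send_rows(
  series=[
    {"translation": [0,0,0],"yaw": 0},
    {"translation": [0,0,0],"yaw": 0},
    {"translation": [0,0,0],"yaw": 0},
    {"translation": [0,0,0],"yaw": 0},
  ],
  jaw=1,
)

```text
t: 5.2
ee_pos: [0.6056, -0.2572, 0.0503]
tool_rot: [180.0, -0.0, -7.5]
force: [-1.0, -0.4, -0.1]
finger_gap: 0.0023
gripper_force: 0.0
```

```bash
python3 - <<'E'
from h import *
s=cam("scene"); cv2.imwrite("pics/s1.png",cv2.resize(s["pixels"][150:330,130:330],(600,540),interpolation=cv2.INTER_CUBIC))
E
```

```text
(no output)
```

View pics/s1.png

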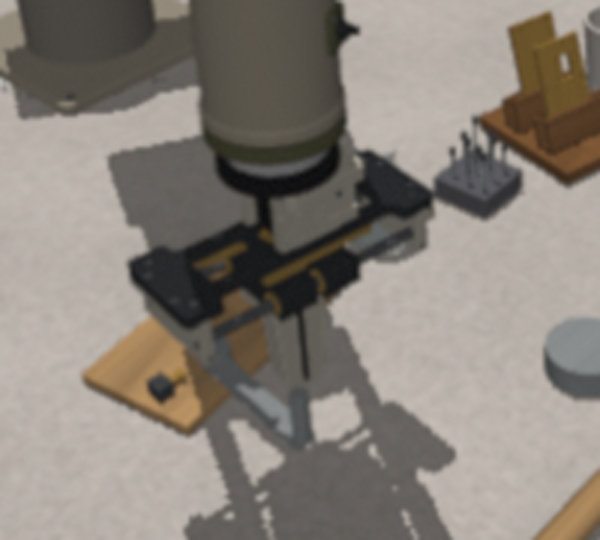

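```bash
python3 - <<'E'
from h import *
c=cam("scene"); d=nets.spot_point("scene","ledge_post")[:1]; print(d, at_z(c,d[0]["uv"],.042) if d else 0, at_d(c,d[0]["uv"]))
P=cloud(c); 
for v in range(276,300,2): print(v,[tuple(np.round(P[v,u]*1000).astype(int)) for u in range(222,240,3)])
print(np.round(proj(c,[[.6056,-.2572,.0333],[.6056,-.2572,.06]])))
c=cam("top"); d=nets.spot_point("top","ledge_post"); print(d[:1])
E
```

```text
[{'uv': [229.4, 290.2], 'conf': 0.67}] [ 0.61239283 -0.26839912  0.042     ] [ 0.61109252 -0.26734171  0.04032267]
276 [(np.int64(535), np.int64(-223), np.int64(1)), (np.int64(611), np.int64(-275), np.int64(85)), (np.int64(612), np.int64(-268), np.int64(81)), (np.int64(611), np.int64(-259), np.int64(74)), (np.int64(614), np.int64(-254), np.int64(73)), (np.int64(560), np.int64(-200), np.int64(0))]
278 [(np.int64(538), np.int64(-225), np.int64(-2)), (np.int64(544), np.int64(-222), np.int64(-1)), (np.int64(613), np.int64(-269), np.int64(77)), (np.int64(554), np.int64(-212), np.int64(-1)), (np.int64(558), np.int64(-207), np.int64(-3)), (np.int64(564), np.int64(-203), np.int64(-1))]
280 [(np.int64(543), np.int64(-230), np.int64(-2)), (np.int64(546), np.int64(-224), np.int64(-4)), (np.int64(603), np.int64(-262), np.int64(60)), (np.int64(607), np.int64(-257), np.int64(59)), (np.int64(562), np.int64(-212), np.int64(-3)), (np.int64(569), np.int64(-209), np.int64(0))]
282 [(np.int64(547), np.int64(-234), np.int64(-2)), (np.int64(553), np.int64(-230), np.int64(-1)), (np.int64(610), np.int64(-26
[... 1810 characters left out ...]
), np.int64(22)), (np.int64(600), np.int64(-238), np.int64(-1))]
296 [(np.int64(580), np.int64(-264), np.int64(-1)), (np.int64(598), np.int64(-270), np.int64(17)), (np.int64(606), np.int64(-269), np.int64(21)), (np.int64(612), np.int64(-266), np.int64(23)), (np.int64(611), np.int64(-257), np.int64(15)), (np.int64(605), np.int64(-243), np.int64(0))]
298 [(np.int64(586), np.int64(-269), np.int64(1)), (np.int64(590), np.int64(-265), np.int64(1)), (np.int64(608), np.int64(-271), np.int64(18)), (np.int64(611), np.int64(-265), np.int64(16)), (np.int64(605), np.int64(-252), np.int64(1)), (np.int64(608), np.int64(-246), np.int64(-1))]
[[231. 289.]
 [230. 279.]]
[{'uv': [388.5, 191.7], 'conf': 0.49}]
```

>>> send_rows(
  series=[
    {"translation": [0,0,0.05],"yaw": 0},
    {"translation": [0,0,0.03],"yaw": 0},
    {"translation": [0,0,0],"yaw": 0},
  ],
  jaw=0.6,
)

```text
t: 5.82
ee_pos: [0.6075, -0.2582, 0.1337]
tool_rot: [179.9, -0.3, -7.5]
force: [-0.3, 0.5, 1.6]
finger_gap: 0.0261
gripper_force: 0.0
```

```bash
python3 - <<'E'
from h import *
s=cam("scene"); im=s["pixels"].copy(); print(nets.spot_point("scene","ledge_post")[:1])
st=r.state(); p=st["ee_pos"]; print(p)
y=R.from_euler('xyz',st["tool_rot"],degrees=True).as_matrix()[:,1]
tips=[p+[0,0,-.017]+k*y*.0187 for k in(-1,1)]; print(proj(s,tips+[p]), proj(s,[[.607,-.261,.062],[.607,-.261,.022]]))
big=cv2.resize(im[230:320,180:280],(800,720)[:2],interpolation=cv2.INTER_CUBIC)[:600]
for q in proj(s,tips): cv2.circle(big,tuple(int(v) for v in (q-[180,230])*8),4,(0,0,255),1)
for q in proj(s,[[.607,-.261,.062],[.607,-.261,.022]]): cv2.circle(big,tuple(int(v) for v in (q-[180,230])*8),4,(0,255,0),1)
cv2.imwrite("pics/s2.png",big)
E
```

```text
[{'uv': [231.9, 289.9], 'conf': 0.92}]
[ 0.60523821 -0.25706232  0.12932811]
[[236.08728057 256.02351346]
 [220.69057697 264.32997594]
 [227.82301096 253.601426  ]] [[229.49772088 280.02109424]
 [230.91373065 293.84405033]]
```

View pics/s2.png

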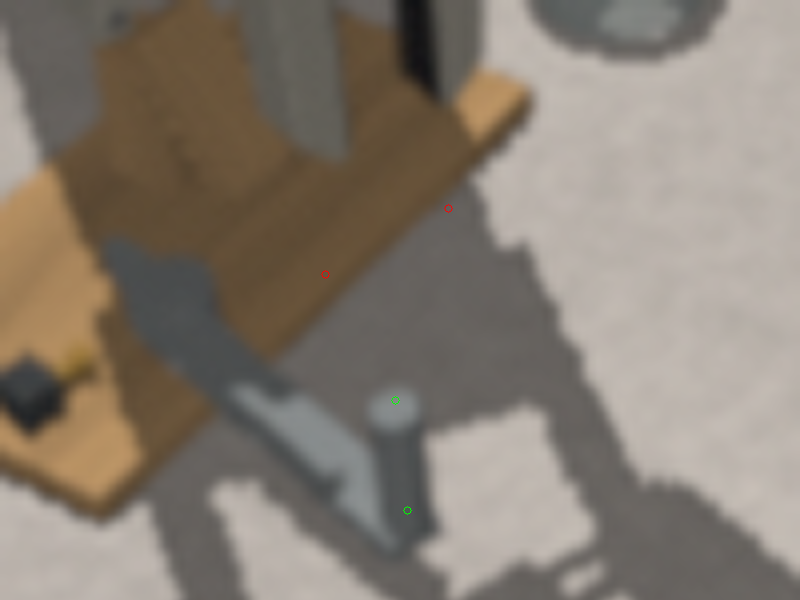

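```bash
python3 - <<'E'
from h import *
s=cam("scene"); P=cloud(s)*1000
for v in range(240,252): print(v,[np.round(P[v,u]).astype(int).tolist() for u in (214,217,220,222)])
c=cam("top");T=cloud(c)*1000; print(proj(c,[[.605,-.257,.2]])); print(r.state())
E
```

```text
240 [[608, -289, 184], [610, -283, 182], [609, -276, 177], [449, -142, 9]]
241 [[610, -290, 184], [608, -282, 178], [608, -275, 174], [451, -144, 9]]
242 [[610, -291, 182], [610, -284, 177], [610, -277, 173], [452, -146, 7]]
243 [[609, -290, 179], [609, -284, 175], [610, -277, 171], [461, -153, 13]]
244 [[608, -290, 176], [608, -283, 172], [609, -277, 168], [460, -153, 10]]
245 [[608, -290, 174], [609, -284, 170], [610, -278, 167], [465, -157, 11]]
246 [[608, -291, 171], [610, -285, 168], [610, -278, 164], [468, -159, 12]]
247 [[609, -292, 170], [610, -286, 167], [610, -278, 162], [469, -161, 10]]
248 [[608, -291, 167], [611, -286, 165], [609, -278, 159], [473, -164, 12]]
249 [[607, -290, 163], [610, -286, 162], [611, -280, 159], [474, -166, 10]]
250 [[478, -192, 26], [610, -286, 160], [610, -279, 155], [477, -168, 10]]
251 [[468, -186, 13], [609, -286, 156], [611, -280, 154], [482, -173, 13]]
[[402.24395078 176.28052171]]
{'t': 6.025, 'joint_pos': array([-2.74786013e+01,  1.84477107e+01,  7.97861527e+01,  8.00475108e-04,
        8.19380594e+01,  6.99827831e+01]), 'joint_velocities': array([-0.09590859,  0.33763654,  0.23156713,  0.00717715,  0.1385391 ,
       -0.02752772]), 'tau': array([ 6.16295627e-03, -6.61486673e+01, -4.94094801e+01,  4.15822619e-02,
       -9.39554139e-02,  1.16363080e-04]), 'ee_pos': array([ 0.60426174, -0.25655499,  0.12765822]), 'tool_rot': array([-1.79940406e+02,  1.61265755e-01, -7.46141396e+00]), 'force': array([ 0.52895427, -0.03147565, -0.2570142 ]), 'torque': array([-0.06460578,  0.17233168, -0.02293199]), 'gripper_force': 0.0, 'finger_gap': 0.03670940749547953}
```

>>> send_rows(
  series=[
    {"translation": [0.002,-0.004,-0.04],"yaw": 0},
    {"translation": [0,0,-0.04],"yaw": 0},
    {"translation": [0,0,-0.02],"yaw": 0},
    {"translation": [0,0,-0.017],"yaw": 0},
    {"translation": [0,0,0],"yaw": 0},
  ],
)

```text
t: 6.65
ee_pos: [0.6066, -0.2606, 0.0115]
tool_rot: [-180.0, 0.1, -7.5]
force: [-0.2, -0.6, -0.1]
finger_gap: 0.0371
gripper_force: 0.0
```

>>> send_rows(
  series=[
    {"translation": [0,0,0],"yaw": 0},
    {"translation": [0,0,0],"yaw": 0},
    {"translation": [0,0,0],"yaw": 0},
    {"translation": [0,0,0],"yaw": 0},
  ],
  jaw=1,
)

```text
t: 7.15
ee_pos: [0.6082, -0.2615, 0.0139]
tool_rot: [180.0, -0.1, -7.5]
force: [1.1, -0.1, 5.1]
finger_gap: 0.0136
gripper_force: 30.0
```

```bash
python3 - <<'E'
from h import *
s=cam("scene"); im=s["pixels"]; print(r.state()["ee_pos"])
cv2.imwrite("pics/s3.png",cv2.resize(im[230:310,180:280],(750,600),interpolation=cv2.INTER_CUBIC))
E
```

```text
[ 0.60817449 -0.26150984  0.01392162]
```

View pics/s3.png

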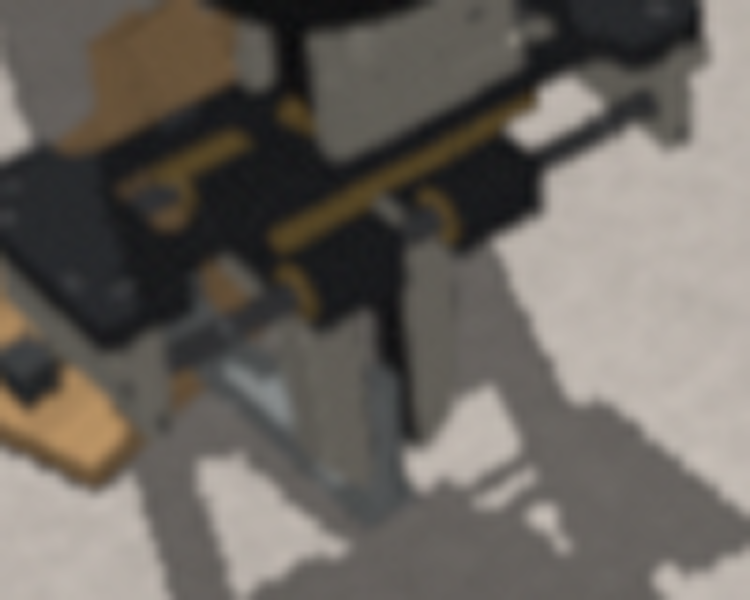

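```bash
python3 - <<'E'
import numpy as np
t=np.radians(np.concatenate([-7.4+9*np.arange(11),82.6+5*np.arange(1,5)]))
p=.1155*np.c_[np.cos(t),np.sin(t)]; print(np.round(np.diff(p,axis=0),4).tolist(), np.round(np.diff(t),3), np.degrees(t[-1]))
E
```

```text
[[0.0009, 0.0181], [-0.0019, 0.018], [-0.0047, 0.0175], [-0.0074, 0.0165], [-0.0099, 0.0152], [-0.0122, 0.0134], [-0.0141, 0.0114], [-0.0157, 0.009], [-0.0169, 0.0065], [-0.0177, 0.0037], [-0.01, 0.0009], [-0.0101, -0.0], [-0.01, -0.0009], [-0.0099, -0.0018]] [0.157 0.157 0.157 0.157 0.157 0.157 0.157 0.157 0.157 0.157 0.087 0.087
 0.087 0.087] 102.6
```

>>> send_rows(
  series=[
    {"translation": [0,0,0],"yaw": 0},
    {"translation": [0.001,0.018,0],"yaw": 0.157},
    {"translation": [-0.002,0.018,0],"yaw": 0.157},
    {"translation": [-0.005,0.0175,0],"yaw": 0.157},
    {"translation": [-0.007,0.0165,0],"yaw": 0.157},
    {"translation": [-0.01,0.015,0],"yaw": 0.157},
    {"translation": [-0.012,0.0135,0],"yaw": 0.157},
    {"translation": [-0.014,0.0115,0],"yaw": 0.157},
  ],
  jaw=0.8,
)

```text
t: 8.2
ee_pos: [0.5575, -0.1505, 0.0122]
tool_rot: [-180.0, 0.0, 55.8]
force: [0.0, -0.7, 0.6]
finger_gap: 0.0189
gripper_force: 0.3
```

>>> send_rows(
  series=[
    {"translation": [-0.016,0.009,0],"yaw": 0.157},
    {"translation": [-0.017,0.0065,0],"yaw": 0.157},
    {"translation": [-0.0175,0.004,0],"yaw": 0.157},
    {"translation": [-0.01,0.001,0],"yaw": 0.087},
    {"translation": [-0.01,0,0],"yaw": 0.087},
    {"translation": [-0.01,-0.001,0],"yaw": 0.087},
    {"translation": [-0.009,-0.001,0],"yaw": 0.087},
    {"translation": [0,0,0],"yaw": 0},
    {"translation": [0,0,0],"yaw": 0},
  ],
)

```text
t: 9.32
ee_pos: [0.4746, -0.1325, 0.0136]
tool_rot: [179.3, 0.2, 102.4]
force: [30.3, 1.5, -20.7]
finger_gap: 0.0196
gripper_force: 14.6
```

```bash
python3 - <<'E'
from h import *
s=cam("scene"); im=s["pixels"]; 
d=nets.spot_point("scene","ledge_post")[:1]; print(d,d and at_z(s,d[0]["uv"],.042)); print(r.state()["ee_pos"])
cv2.imwrite("pics/s4.png",cv2.resize(im[200:300,150:275],(750,600),interpolation=cv2.INTER_CUBIC))
E
```

```text
[{'uv': [233.1, 231.5], 'conf': 0.91}] [ 0.47644574 -0.12811159  0.042     ]
[ 0.47466343 -0.13247363  0.01357824]
```

View pics/s4.png

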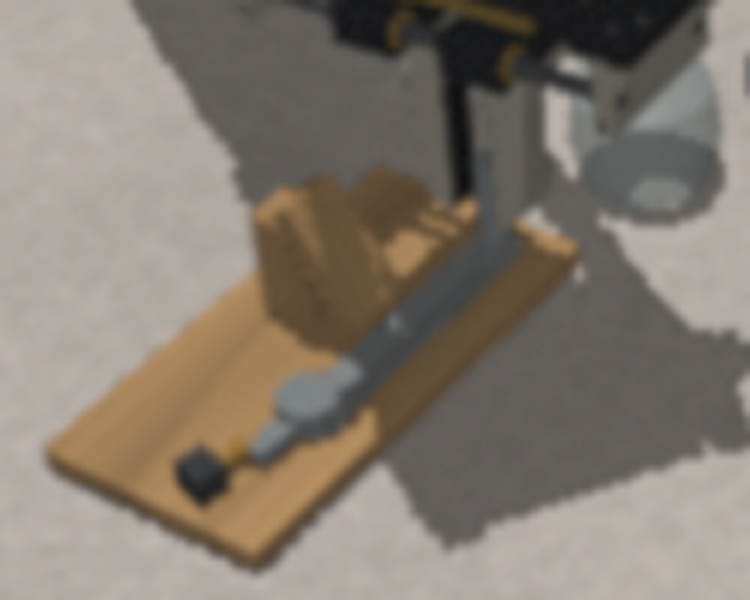

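>>> send_rows(
  series=[
    {"translation": [0.006,0.001,0],"yaw": 0},
    {"translation": [0,0,0],"yaw": 0},
    {"translation": [0,0,0.03],"yaw": 0},
    {"translation": [0,0,0.05],"yaw": 0},
    {"translation": [0,0,0.06],"yaw": 0},
  ],
  jaw=0.7,
)

```text
t: 10.05
ee_pos: [0.4729, -0.1311, 0.1526]
tool_rot: [-179.8, -0.1, 102.4]
force: [0.7, 1.0, -0.7]
finger_gap: 0.028
gripper_force: 0.0
```

>>> send_rows(
  series=[
    {"translation": [-0.003,0.032,0],"yaw": 0.118},
    {"translation": [-0.003,0.032,0],"yaw": 0.118},
    {"translation": [-0.003,0.032,0],"yaw": 0.118},
    {"translation": [-0.003,0.032,0],"yaw": 0.118},
    {"translation": [-0.003,0.032,0],"yaw": 0.118},
    {"translation": [-0.003,0.032,0],"yaw": 0.118},
    {"translation": [-0.003,0.032,0],"yaw": 0.118},
    {"translation": [-0.003,0.032,0],"yaw": 0.118},
    {"translation": [-0.003,0.032,0],"yaw": 0.118},
    {"translation": [-0.002,0.032,0],"yaw": 0.118},
    {"translation": [0,0,0],"yaw": 0},
  ],
  jaw=0.15,
)

```text
t: 11.42
ee_pos: [0.4449, 0.1896, 0.1523]
tool_rot: [-180.0, -0.1, 170.2]
force: [0.1, -0.8, 0.4]
finger_gap: 0.0789
gripper_force: 0.0
```

```bash
python3 - <<'E'
from h import *
s=cam("scene"); P=cloud(s)*1000; st=r.state(); print(st["ee_pos"],st["tool_rot"],st["finger_gap"])
d=nets.spot_point("scene","ledge_post")[:1]; print("post",d,d and at_z(s,d[0]["uv"],.042))
e=st["ee_pos"]*1000
m=(np.hypot(P[...,0]-e[0],P[...,1]-e[1])<70)&(P[...,2]>e[2]-40)&(P[...,2]<e[2]+60)
print("lowest gripper z",np.round(np.sort(P[m][:,2])[:40:4],1))
E
```

```text
[0.44508582 0.18851975 0.15225628] [-1.79942705e+02 -6.12057152e-02  1.70077118e+02] 0.07917276081012559
post [{'uv': [232.6, 232.7], 'conf': 0.63}] [ 0.47892305 -0.13211843  0.042     ]
lowest gripper z [174.5 176.6 178.4 180.9 181.5 182.  182.3 183.7 184.7 185.3]
```

>>> send_rows(
  series=[
    {"translation": [0.006,-0.001,-0.03],"yaw": 0},
    {"translation": [0,0,-0.04],"yaw": 0},
    {"translation": [0,0,-0.03],"yaw": 0},
    {"translation": [0,0,-0.015],"yaw": 0},
    {"translation": [0,0,-0.009],"yaw": 0},
    {"translation": [0,0,0],"yaw": 0},
  ],
)

```text
t: 12.28
ee_pos: [0.452, 0.1871, 0.0289]
tool_rot: [-180.0, 0.0, 170.0]
force: [-0.6, -0.3, 0.2]
finger_gap: 0.0792
gripper_force: 0.0
```

>>> send_rows(
  series=[
    {"translation": [0,0,0],"yaw": 0},
    {"translation": [0,0,0],"yaw": 0},
    {"translation": [0,0,0],"yaw": 0},
    {"translation": [0,0,0],"yaw": 0},
  ],
  jaw=1,
)

```text
t: 12.78
ee_pos: [0.4522, 0.1878, 0.0292]
tool_rot: [180.0, 0.0, 170.1]
force: [-0.6, 1.5, 3.2]
finger_gap: 0.05
gripper_force: 30.0
```

>>> send_rows(
  series=[
    {"translation": [-0.003,0.0005,0.009],"yaw": 0},
    {"translation": [-0.003,0.0005,0.009],"yaw": 0},
    {"translation": [-0.003,0.0005,0.009],"yaw": 0},
    {"translation": [-0.003,0.0005,0.009],"yaw": 0},
    {"translation": [0,0,0.03],"yaw": 0},
    {"translation": [0,0,0.04],"yaw": 0},
    {"translation": [0,0,0.03],"yaw": 0},
  ],
)

```text
t: 13.65
ee_pos: [0.4397, 0.1896, 0.1668]
tool_rot: [180.0, 0.0, 170.1]
force: [0.7, -0.2, -1.6]
finger_gap: 0.05
gripper_force: 30.0
```

```bash
python3 - <<'E'
from h import *
s=cam("scene"); st=r.state(); print(st["ee_pos"],st["force"],st["finger_gap"])
P=cloud(s)*1000
a=np.radians(-10.1); x=np.array([np.cos(a),np.sin(a)]); y=np.array([-x[1],x[0]])
e=st["ee_pos"]*1000; d=P[...,:2]-e[:2]; X=d@x; Y=d@y; Z=P[...,2]-e[2]
for z0 in range(-40,96,8):
    m=(abs(Y)<20)&(abs(X)<60)&(Z>z0)&(Z<z0+8); print(z0,m.sum(),np.round(np.percentile(X[m],[10,50,90]),1) if m.sum()>3 else "")
cv2.imwrite("pics/s5.png",cv2.resize(s["pixels"][80:230,240:390],(600,600),interpolation=cv2.INTER_CUBIC))
E
```

```text
[0.44173305 0.19024447 0.17110122] [ 1.40210389 -0.13688374  2.01732575] 0.04950615559739027
-40 0 
-32 0 
-24 0 
-16 20 [18.  19.7 22.7]
-8 38 [15.  17.6 20.6]
0 39 [12.1 14.3 16.7]
8 37 [ 9.6 12.  14.2]
16 34 [ 5.8  9.  11.6]
24 37 [3.1 5.7 8.2]
32 35 [1.2 2.6 5.4]
40 39 [-2.   0.6  2.5]
48 37 [-5.9 -3.3 -0.9]
56 38 [-9.2 -6.1 -3.8]
64 35 [-11.8  -9.3  -6.6]
72 3 
80 0 
88 0
```

View pics/s5.png

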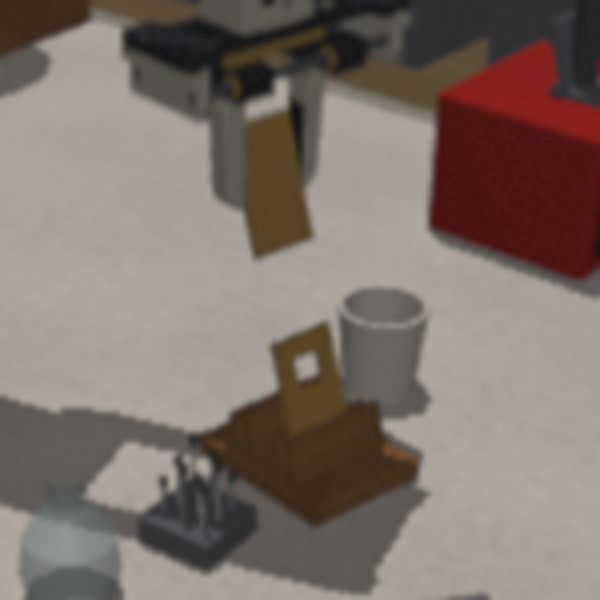

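>>> send_rows(
  series=[
    {"translation": [0.004,-0.024,0],"yaw": -0.175},
    {"translation": [0.004,-0.024,0],"yaw": -0.175},
    {"translation": [0.004,-0.024,0],"yaw": -0.175},
    {"translation": [0.004,-0.024,0],"yaw": -0.175},
    {"translation": [0.004,-0.024,0],"yaw": -0.175},
    {"translation": [0.004,-0.024,0],"yaw": -0.175},
    {"translation": [0.004,-0.024,0],"yaw": -0.175},
    {"translation": [0.004,-0.024,0],"yaw": -0.175},
  ],
)

```text
t: 14.7
ee_pos: [0.4713, -0.0032, 0.1642]
tool_rot: [-179.9, -0.0, 89.5]
force: [0.4, 0.3, -1.2]
finger_gap: 0.0496
gripper_force: 30.0
```

>>> send_rows(
  series=[
    {"translation": [0.004,-0.024,0],"yaw": -0.175},
    {"translation": [0.004,-0.024,0],"yaw": -0.175},
    {"translation": [0.004,-0.024,0],"yaw": -0.175},
    {"translation": [0.004,-0.024,0],"yaw": -0.175},
    {"translation": [0.004,-0.024,0],"yaw": -0.175},
    {"translation": [0.004,-0.024,0],"yaw": -0.175},
    {"translation": [0.004,-0.024,0],"yaw": -0.175},
    {"translation": [0.002,-0.022,0],"yaw": -0.165},
    {"translation": [0,0,-0.04],"yaw": 0},
    {"translation": [0,0,-0.04],"yaw": 0},
    {"translation": [0,0,-0.01],"yaw": 0},
    {"translation": [0,0,0],"yaw": 0},
  ],
)

```text
t: 16.2
ee_pos: [0.5014, -0.1922, 0.0745]
tool_rot: [-179.9, 0.1, 10.2]
force: [0.2, -0.1, -1.1]
finger_gap: 0.0499
gripper_force: 30.0
```

```bash
cat > m.py <<'E'
from h import *
import sys
a=np.radians(10.1); x=np.array([np.cos(a),np.sin(a)]); y=np.array([-x[1],x[0]]); O=np.array([484,-195.5])
def meas(name=None,box=None):
    s=cam("scene"); st=r.state(); P=cloud(s)*1000; e=st["ee_pos"]*1000
    d=P[...,:2]-O; X=d@x; Y=d@y; Z=P[...,2]
    print("ee easel",np.round([(e[:2]-O)@x,(e[:2]-O)@y,e[2]],1),"yaw",st["tool_rot"][2],"F",np.round(st["force"],1),"gap",st["finger_gap"])
    for z0 in range(14,130,8):
        m=(abs(Y)<20)&(X>-80)&(X<70)&(Z>z0)&(Z<z0+8)
        if m.sum()>3: print(z0,m.sum(),"X",np.round(np.percentile(X[m],[10,50,90]),1),"Y",np.round(np.percentile(Y[m],[2,98]),1))
    if name: u,v,w,h=box; cv2.imwrite(name,cv2.resize(s["pixels"][v:v+h,u:u+w],(w*6,h*6),interpolation=cv2.INTER_CUBIC))
E
python3 -c "
from m import *
meas('pics/s6.png',(150,180,125,100))"
```

```text
ee easel [18.6 -0.5 75.8] yaw 10.199618012074206 F [-0.9  0.6 -1.1] gap 0.049276859853251094
14 82 X [-41.1  -1.3  13.7] Y [-19.1  16.3]
22 102 X [-48.   -4.2  14. ] Y [-17.4  18.2]
30 76 X [-48.4 -12.1  -7.2] Y [-15.3  13. ]
38 69 X [-49.7 -17.3 -12.8] Y [-15.3  12.1]
46 37 X [-55.2 -31.8 -21.4] Y [-15.6  -9.7]
54 54 X [-56.7 -31.3 -24.5] Y [-16.2   8.1]
62 52 X [-40.6 -32.4  -1.4] Y [-16.2  18.7]
70 19 X [-36.9   0.2   2.8] Y [-17.3  17. ]
78 15 X [3.6 4.6 6.3] Y [-12.9  18.4]
86 13 X [6.7 7.6 8.9] Y [-7.3 19.1]
102 24 X [13.9 16.1 17.8] Y [-13.2  10.4]
110 23 X [15.3 17.6 20.5] Y [-18.2  13.4]
118 16 X [19.7 22.6 24.6] Y [-18.6  17.7]
126 37 X [21.5 23.8 26.4] Y [-19.1  17.5]
```

View pics/s6.png

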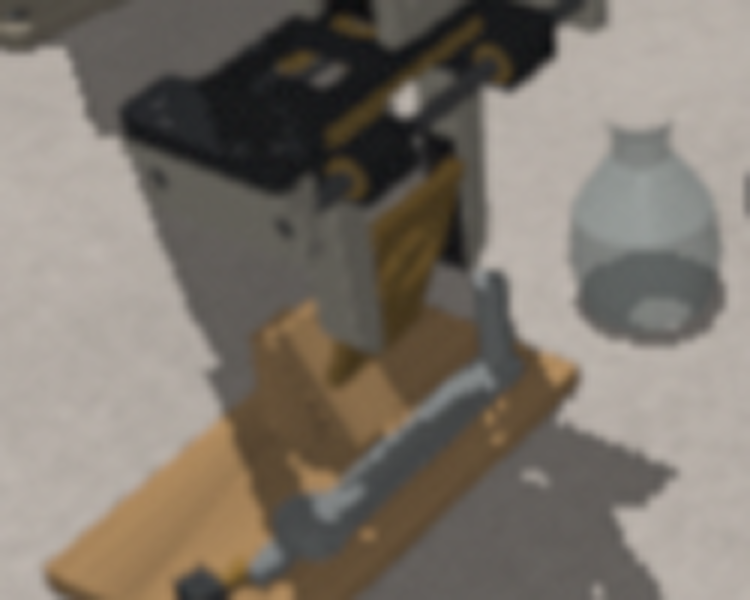

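```bash
python3 - <<'E'
from m import *
s=cam("scene"); im=s["pixels"]; P=cloud(s)*1000
def W(X,Y,Z): p=O+X*x+Y*y; return [p[0]/1000,p[1]/1000,Z/1000]
for fx,fz in((2.2,63),(-5,63),(2.2,57),(-2,60)):
    n=np.array([np.cos(np.radians(20)),-np.sin(np.radians(20))]);u=np.array([np.sin(np.radians(20)),np.cos(np.radians(20))])
    c=[]
    for sv,Y in((0,-25),(0,25),(90,25),(90,-25)):
        q=np.array([fx,fz])+sv*u+3*n; c.append(W(q[0],Y,q[1]))
    print(fx,fz,np.round(proj(s,c)-[150,180],1)*6)
# brass mask: hue
h=cv2.cvtColor(im,cv2.COLOR_BGR2HSV)
for v in range(204,248,2): print(v,[(u,*h[v,u].tolist(),*np.round([(P[v,u,:2]-O)@x,P[v,u,2]]).astype(int).tolist()) for u in range(204,230,4)])
E
```

```text
2.2 63 [[348.6 398.4]
 [430.8 327. ]
 [479.4 170.4]
 [393.6 241.2]]
-5 63 [[333.6 392.4]
 [415.8 321. ]
 [463.2 164.4]
 [377.4 234.6]]
2.2 57 [[350.4 411. ]
 [432.  339.6]
 [480.6 184.2]
 [395.4 255. ]]
-2 60 [[340.8 401.4]
 [422.4 330. ]
 [471.  173.4]
 [384.6 244.2]]
204 [(204, 15, 57, 36, 51, 219), (208, 110, 28, 27, 44, 206), (212, 100, 31, 25, 51, 206), (216, 135, 20, 26, 54, 202), (220, 0, 11, 48, 11, 150), (224, 150, 12, 22, 21, 153), (228, 19, 24, 85, 26, 150)]
206 [(204, 15, 60, 34, 52, 216), (208, 19, 117, 61, 46, 204), (212, 90, 20, 25, 52, 203), (216, 110, 31, 25, 52, 196), (220, 0, 11, 48, 9, 144), (224, 19, 135, 64, 22, 149), (228, 22, 33, 85, 27, 146)]
208 [(204, 18, 72, 46, 37, 196), (208, 19, 114, 76, 46, 199), (212, 120, 22, 23, 53, 200), (216, 105, 19, 27, 54, 193), (220, 15, 35, 73, -125, -3), (224, 19, 147, 85, 27, 150), (228, 21, 31, 83, 26, 140)]
210 [(204, 120, 6, 42, 44, 199), (208, 16, 67, 57, 47, 195), (212, 0, 0, 26, 53, 194), (216, 12, 18, 70, 54, 189), (220, 18, 103, 92, 23, 149), (224, 19, 145, 74, 27, 145), (228, 20, 27, 86, 26, 136)]
212 [(204, 120, 1
[... 2943 characters left out ...]
, (220, 16, 113, 95, -28, 12), (224, 16, 111, 92, -20, 11), (228, 16, 38, 88, -2, 22)]
242 [(204, 17, 125, 112, -5, 71), (208, 17, 127, 90, 0, 68), (212, 16, 115, 135, -16, 39), (216, 17, 110, 93, -31, 12), (220, 16, 113, 95, -25, 9), (224, 15, 87, 94, -17, 9), (228, 96, 10, 130, 0, 19)]
244 [(204, 16, 121, 116, -5, 65), (208, 16, 116, 134, -15, 45), (212, 16, 116, 136, -12, 39), (216, 16, 113, 97, -29, 9), (220, 16, 109, 91, -17, 13), (224, 60, 2, 125, -1, 23), (228, 90, 6, 125, 12, 29)]
246 [(204, 16, 113, 111, -18, 45), (208, 16, 115, 137, -16, 39), (212, 17, 117, 137, -12, 34), (216, 16, 115, 115, -23, 11), (220, 16, 66, 96, -15, 11), (224, 90, 10, 124, 1, 20), (228, 90, 10, 77, 14, 26)]
```

>>> send_rows(
  series=[
    {"translation": [0.007,0.001,-0.01],"yaw": 0},
    {"translation": [0,0,-0.015],"yaw": 0},
    {"translation": [0,0,-0.01],"yaw": 0},
    {"translation": [0,0,-0.004],"yaw": 0},
    {"translation": [0,0,0],"yaw": 0},
  ],
)

```text
t: 16.92
ee_pos: [0.5084, -0.1914, 0.0352]
tool_rot: [-180.0, 0.1, 10.2]
force: [0.4, 0.4, -1.2]
finger_gap: 0.0499
gripper_force: 30.0
```

```bash
python3 - <<'E'
from m import *
meas()
ph=np.radians([20.6,13,6,-1,-8,-15,-22,-29,-35]); q=60*np.c_[np.sin(ph),np.cos(ph)]; d=np.diff(q,axis=0)
print([[round(a*x[0]/1000,4),round(a*x[1]/1000,4),round(b/1000,4)] for a,b in d])
E
```

```text
ee easel [25.1 -0.5 35.7] yaw 10.182370531920313 F [ 0.6  0.3 -1.5] gap 0.0492546574390522
14 55 X [-48.1   2.4  13.9] Y [-17.6  17.2]
22 85 X [-44.3   6.   13.6] Y [-16.5  17.5]
30 52 X [-54.3 -18.4   9.4] Y [-18.8  16.8]
38 46 X [-51.8 -24.1  11.4] Y [-16.   14.3]
46 57 X [-53.  -24.1  14.7] Y [-16.4  18.2]
54 23 X [-52.2 -33.4 -21.9] Y [-16.7  -6.5]
62 24 X [19.8 23.1 25.2] Y [-13.4  11.1]
70 18 X [22.4 25.  27.9] Y [-18.2  15.8]
78 14 X [26.2 29.2 30.6] Y [-18.   17.9]
86 33 X [28.7 31.1 33.5] Y [-18.2  16.5]
94 22 X [30.9 32.5 33.8] Y [-19.5  16.1]
102 41 X [31.3 34.1 35.5] Y [-18.   19.5]
110 9 X [31.7 32.6 33.7] Y [-16.6  15.8]
[[np.float64(-0.0075), np.float64(-0.0013), np.float64(0.0023)], [np.float64(-0.0071), np.float64(-0.0013), np.float64(0.0012)], [np.float64(-0.0072), np.float64(-0.0013), np.float64(0.0003)], [np.float64(-0.0072), np.float64(-0.0013), np.float64(-0.0006)], [np.float64(-0.0071), np.float64(-0.0013), np.float64(-0.0015)], [np.float64(-0.0068), np.float64(-0.0012), np.float64(-0.0023)], [np.float64(-0.0065), np.float64(-0.0012), np.float64(-0.0032)], [np.float64(-0.0052), np.float64(-0.0009), np.float64(-0.0033)]]
```

>>> send_rows(
  series=[
    {"translation": [0,0,-0.001],"yaw": 0},
    {"translation": [-0.0075,-0.0013,0.002],"yaw": 0},
    {"translation": [-0.0071,-0.0013,0.001],"yaw": 0},
    {"translation": [-0.0072,-0.0013,0.0003],"yaw": 0},
    {"translation": [-0.0072,-0.0013,-0.0006],"yaw": 0},
    {"translation": [0,0,0],"yaw": 0},
    {"translation": [0,0,0],"yaw": 0},
  ],
)

```text
t: 17.85
ee_pos: [0.4835, -0.1968, 0.0407]
tool_rot: [179.9, -0.4, 10.2]
force: [6.6, 5.5, 8.7]
finger_gap: 0.0499
gripper_force: 30.0
```

```bash
python3 - <<'E'
from m import *
meas('pics/s7.png',(150,180,125,100))
E
```

```text
ee easel [-0.7 -1.2 40.7] yaw 10.189568100594137 F [6.7 6.3 8.2] gap 0.04995925197348298
14 90 X [-46.4  -0.6  13.7] Y [-18.8  18.8]
22 79 X [-46.9   8.8  13.9] Y [-17.9  17.6]
30 56 X [-49.8 -16.2   1.9] Y [-16.   17.7]
38 49 X [-52.5   0.9   2.7] Y [-19.3  19.9]
46 44 X [-53.9   1.9   3.5] Y [-18.7  17.9]
54 40 X [-54.6   2.7   4.2] Y [-18.5  19.2]
62 19 X [-40.7   5.1   8.5] Y [-17.9  17.9]
70 35 X [4.8 7.1 9.5] Y [-19.3  13.5]
78 32 X [ 5.8  7.  10.4] Y [-18.9  15.6]
86 23 X [ 6.7  7.8 11.8] Y [-19.   18.5]
94 38 X [ 7.3  9.6 12.7] Y [-19.2  18.4]
102 31 X [ 8.4  9.4 10.7] Y [-18.7  19.1]
110 54 X [ 5.8  9.6 10.8] Y [-18.9  17.5]
118 8 X [ 5.6  7.1 10.2] Y [-18.4  16. ]
```

View pics/s7.png

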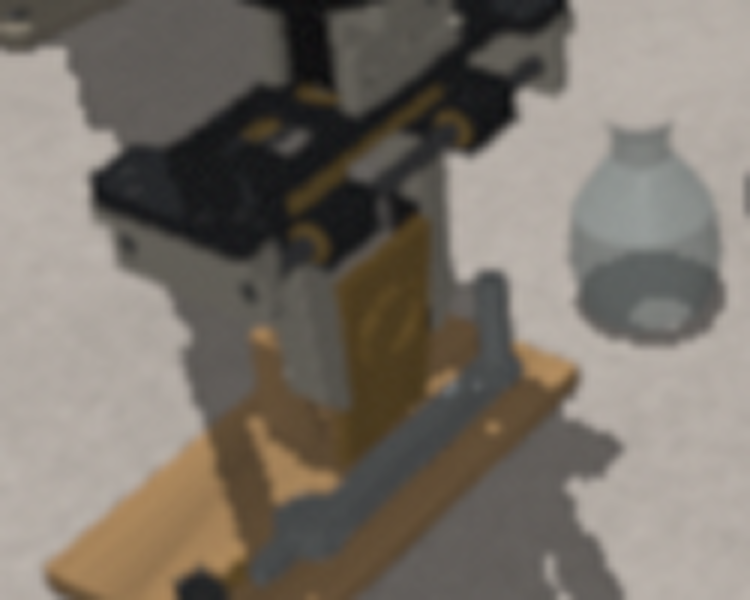

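>>> send_rows(
  series=[
    {"translation": [-0.0062,-0.001,0.001],"yaw": 0},
    {"translation": [-0.0062,-0.001,0],"yaw": 0},
    {"translation": [-0.0062,-0.001,-0.001],"yaw": 0},
    {"translation": [-0.0062,-0.001,-0.002],"yaw": 0},
    {"translation": [0,0,0],"yaw": 0},
    {"translation": [0,0,0],"yaw": 0},
  ],
)

```text
t: 18.65
ee_pos: [0.4546, -0.2008, 0.035]
tool_rot: [-180.0, 0.0, 10.2]
force: [0.8, 0.1, -1.5]
finger_gap: 0.0454
gripper_force: 30.5
```

```bash
python3 - <<'E'
from m import *
meas()
E
```

```text
ee easel [-29.7   0.   35.1] yaw 10.179972710723423 F [ 0.6  0.1 -2.1] gap 0.04558348310522901
14 78 X [-46.2   1.1  14. ] Y [-18.5  16.1]
22 94 X [-46.5   2.9  13.8] Y [-17.8  18.7]
30 59 X [-46.9  -0.8   2.3] Y [-18.6  17.6]
38 49 X [-24.6  -2.    0.4] Y [-19.1  18.3]
46 50 X [-26.8  -3.8  -1.8] Y [-18.2  18.1]
54 51 X [-30.3  -6.3  -3.9] Y [-16.8  19.2]
62 41 X [-32.3  -6.5  -4.7] Y [-18.9  18.2]
70 48 X [-10.7  -8.8  -4.6] Y [-19.   18.9]
78 41 X [-13.3 -10.6  -7. ] Y [-18.5  15.5]
86 41 X [-15.  -12.1  -9.5] Y [-17.6  19.1]
94 56 X [-17.1 -15.1 -10.3] Y [-16.8  17.4]
102 50 X [-19.7 -17.9 -16.3] Y [-17.3  18.9]
110 39 X [-25.3 -20.4 -18.5] Y [-19.2  19.5]
```

```bash
cat >> m.py <<'E'
def plane():
    s=cam("scene"); P=cloud(s)*1000; im=s["pixels"]; h=cv2.cvtColor(im,cv2.COLOR_BGR2HSV)
    d=P[...,:2]-O; X=d@x; Y=d@y; Z=P[...,2]
    m=(abs(Y)<32)&(X>-60)&(X<12)&(Z>32)&(Z<120)&(h[...,1]>90)
    A=np.c_[Y[m],Z[m],np.ones(m.sum())]; b=X[m]; k=np.ones(len(b),bool)
    for _ in range(8):
        c=np.linalg.lstsq(A[k],b[k],rcond=None)[0]; rs=b-A@c; k=abs(rs-np.median(rs[k]))<5
    print("plane n",k.sum(),"twist deg",np.degrees(np.arctan(c[0])),"lean",np.degrees(np.arctan(-c[1])),"X front at z22",c@[0,22,1],"Y",np.percentile(Y[m][k],[1,99]),"Z",np.percentile(Z[m][k],[1,99]))
    for z0 in range(35,115,10):
        q=k&(abs(A[:,1]-z0)<5)
        if q.sum()>3: print(z0,"Y",np.round(np.percentile(A[q,0],[2,98]),1),"res",np.round(rs[q].mean(),1))
    m=(h[...,1]<60)&(abs(Y)<60)&(X>-70)&(X<25)&(Z>50)&(Z<110)
    for y0 in range(-56,60,8):
        q=m&(abs(Y-y0)<4)
        if q.sum()>3: print("grey Y",y0,q.sum(),"X",np.round(np.percentile(X[q],[5,50,95])),"Z",np.round(np.percentile(Z[q],[2,98])))
E
python3 -c "
from m import *
plane()"
```

```text
plane n 609 twist deg 2.1681394405519976 lean 13.837603703741292 X front at z22 3.4344882169084885 Y [-27.25956491  23.73317083] Z [ 32.75440831 113.81571125]
35 Y [-26.8  22.6] res -0.3
45 Y [-26.1  23.8] res -0.2
55 Y [-26.9  22.1] res 0.1
65 Y [-26.9  23.5] res 0.2
75 Y [-26.7  22.1] res 0.3
85 Y [-25.9  23.2] res 0.2
95 Y [-25.5  22.9] res 0.4
105 Y [-25.5  23.1] res -0.3
grey Y -40 83 X [-36. -28. -21.] Z [ 68. 109.]
grey Y -32 48 X [-24. -23. -21.] Z [ 65. 109.]
grey Y -24 15 X [-23. -22. -22.] Z [ 59. 108.]
grey Y 24 4 X [-39. -36. -32.] Z [101. 110.]
grey Y 32 9 X [-23. -23. -21.] Z [ 90. 109.]
grey Y 40 4 X [-24. -23. -22.] Z [ 91. 107.]
grey Y 56 18 X [1. 6. 9.] Z [50. 63.]
```

>>> send_rows(
  series=[
    {"translation": [-0.004,-0.0007,-0.001],"yaw": 0},
    {"translation": [-0.004,-0.0007,-0.001],"yaw": 0},
    {"translation": [-0.004,-0.0007,-0.0015],"yaw": 0},
    {"translation": [-0.004,-0.0007,-0.0015],"yaw": 0},
    {"translation": [0,0,0],"yaw": 0},
  ],
  jaw=0.53,
)

```text
t: 19.38
ee_pos: [0.4386, -0.2036, 0.0303]
tool_rot: [-180.0, 0.0, 10.2]
force: [0.9, 0.0, -0.9]
finger_gap: 0.0448
gripper_force: 24.8
```

```bash
python3 -c "
from m import *
meas(); plane()" | grep -v X\ 
```

```text
ee easel [-45.9  -0.1  30.4] yaw 10.172737790097464 F [ 1.1  0.5 -0.8] gap 0.04447253775487424
35 Y [-25.5  23.1] res -0.1
45 Y [-25.5  22.1] res 0.0
55 Y [-25.8  22.3] res -0.2
65 Y [-26.1  23. ] res 0.2
75 Y [-25.7  22.7] res 0.2
85 Y [-25.9  22.4] res 0.2
95 Y [-24.6  23.4] res 0.3
105 Y [-24.9  24.1] res -0.6
```

```bash
python3 -c "
from m import *
plane()" | grep -E "plane|grey"
```

```text
plane n 675 twist deg 2.2585112846478355 lean 24.903120652865542 X front at z22 5.084004783586607 Y [-26.45115504  24.24968161] Z [ 32.85654186 109.57248456]
grey Y -40 100 X [-54. -44. -36.] Z [ 64. 109.]
grey Y -32 39 X [-39. -37. -36.] Z [ 59. 108.]
grey Y -24 22 X [-41. -39. -35.] Z [ 56. 105.]
grey Y 24 10 X [-55. -51. -41.] Z [ 95. 110.]
grey Y 32 9 X [-39. -38. -38.] Z [ 90. 109.]
grey Y 56 15 X [2. 6. 9.] Z [51. 62.]
```

>>> send_rows(
  series=[
    {"translation": [-0.004,-0.0007,-0.001],"yaw": 0},
    {"translation": [-0.004,-0.0007,-0.001],"yaw": 0},
    {"translation": [-0.004,-0.0007,-0.001],"yaw": 0},
    {"translation": [-0.003,-0.0005,-0.001],"yaw": 0},
    {"translation": [0,0,0],"yaw": 0},
  ],
)

```text
t: 20.15
ee_pos: [0.4238, -0.2063, 0.0264]
tool_rot: [-180.0, 0.0, 10.2]
force: [-0.0, -0.1, -0.8]
finger_gap: 0.0445
gripper_force: 21.8
```

```bash
python3 -c "
from m import *
plane()" | grep -E "plane|grey"
```

```text
plane n 694 twist deg 2.023499612333173 lean 34.33806431468065 X front at z22 6.084385878062131 Y [-26.77812028  24.46117429] Z [ 33.12721027 105.65673243]
grey Y -40 106 X [-68. -59. -52.] Z [ 58. 108.]
grey Y -32 58 X [-56. -52. -50.] Z [ 53. 108.]
grey Y -24 23 X [-54. -53. -45.] Z [ 52. 101.]
grey Y 24 20 X [-69. -65. -54.] Z [ 97. 110.]
grey Y 32 10 X [-55. -54. -52.] Z [ 98. 108.]
grey Y 56 19 X [ 1.  6. 11.] Z [51. 61.]
```

>>> send_rows(
  series=[
    {"translation": [-0.004,-0.0007,0],"yaw": 0},
    {"translation": [-0.006,-0.001,0],"yaw": 0},
    {"translation": [-0.008,-0.0014,0],"yaw": 0},
    {"translation": [0,0,0],"yaw": 0},
  ],
)

```text
t: 20.7
ee_pos: [0.4052, -0.2095, 0.0264]
tool_rot: [-180.0, 0.0, 10.2]
force: [0.9, -0.2, 1.6]
finger_gap: 0.0444
gripper_force: 19.1
```

```bash
python3 -c "
from m import *
plane(); print(r.state()['finger_gap'])" | grep -vE "res"
```

```text
plane n 582 twist deg 2.9596651685080304 lean 50.12842338220122 X front at z22 33.47049510501193 Y [-26.72587977  24.63738083] Z [ 51.31162974 100.08697894]
grey Y -32 7 X [-70. -69. -69.] Z [ 60. 108.]
grey Y -24 4 X [-70. -69. -69.] Z [57. 99.]
grey Y 56 20 X [ 1.  6. 10.] Z [50. 62.]
0.04467813462157853
```

>>> send_rows(
  series=[
    {"translation": [0.004,0.0007,0],"yaw": 0},
    {"translation": [0.004,0.0007,0],"yaw": 0},
    {"translation": [0.004,0.0007,0],"yaw": 0},
    {"translation": [0.004,0.0007,0],"yaw": 0},
    {"translation": [0.002,0.0003,0],"yaw": 0},
    {"translation": [0,0,0],"yaw": 0},
  ],
)

```text
t: 21.5
ee_pos: [0.424, -0.206, 0.0262]
tool_rot: [-180.0, 0.0, 10.2]
force: [0.5, 0.5, -2.0]
finger_gap: 0.0448
gripper_force: 20.9
```

```bash
python3 -c "
from m import *
plane(); meas()" | grep -vE "res|grey"
```

```text
plane n 707 twist deg 2.412857653117508 lean 34.156879842289165 X front at z22 6.127471753493877 Y [-26.64493154  23.97280473] Z [ 32.97342777 105.68506125]
ee easel [-61.1   0.2  26.2] yaw 10.191706902498044 F [ 1.3  0.7 -2.1] gap 0.044245656975249806
14 81 X [-47.5   0.1  13.9] Y [-19.4  18.4]
22 68 X [-48.8  11.1  14.9] Y [-17.6  17.4]
30 73 X [-48.2  -3.7  -1.1] Y [-19.   18.5]
38 67 X [-49.1  -8.3  -4.9] Y [-18.4  18.5]
46 68 X [-54.  -12.6  -9.6] Y [-17.1  19.2]
54 68 X [-22.2 -18.7 -15. ] Y [-18.2  19.3]
62 48 X [-26.  -23.1 -19.9] Y [-19.4  19.5]
70 69 X [-31.9 -28.4 -22.7] Y [-18.3  13.9]
78 61 X [-37.2 -33.8 -29.1] Y [-18.9  16.6]
86 56 X [-42.7 -39.1 -35.6] Y [-19.   17.6]
94 72 X [-49.2 -45.2 -41.5] Y [-19.2  19.6]
102 41 X [-53.8 -50.5 -47.7] Y [-19.2  19.2]
```

>>> send_rows(
  series=[
    {"translation": [0.001,0.0002,-0.0015],"yaw": 0},
    {"translation": [0.001,0.0002,-0.0015],"yaw": 0},
    {"translation": [0,0,0],"yaw": 0},
  ],
)

```text
t: 21.98
ee_pos: [0.4259, -0.2058, 0.0232]
tool_rot: [-180.0, 0.0, 10.2]
force: [0.1, -0.2, -1.4]
finger_gap: 0.0446
gripper_force: 20.9
```

>>> send_rows(
  series=[
    {"translation": [0,0,0],"yaw": 0},
    {"translation": [0,0,0],"yaw": 0},
    {"translation": [0,0,0],"yaw": 0},
  ],
  jaw=0.35,
)

```text
t: 22.35
ee_pos: [0.4261, -0.2059, 0.0236]
tool_rot: [180.0, -0.0, 10.2]
force: [0.2, 0.3, 0.2]
finger_gap: 0.0602
gripper_force: 0.0
```

```bash
python3 -c "
from m import *
plane()" | grep -vE "grey"
```

```text
plane n 624 twist deg 0.3043529743428578 lean 35.19864753784332 X front at z22 6.648512810256234 Y [-27.25463734  23.72354659] Z [32.7977136  97.29512345]
35 Y [-26.4  22.3] res -0.2
45 Y [-25.9  22.8] res -0.1
55 Y [-26.3  23.2] res -0.1
65 Y [-26.5  23.5] res 0.4
75 Y [-27.1  23.6] res 0.2
85 Y [-26.7  23.4] res 0.3
95 Y [-25.1  23. ] res -0.6
```

>>> send_rows(
  series=[
    {"translation": [0,0,0.01],"yaw": 0},
    {"translation": [0,0,0.03],"yaw": 0},
    {"translation": [0,0,0.05],"yaw": 0},
    {"translation": [0,0,0.06],"yaw": 0},
    {"translation": [0,0,0.05],"yaw": 0},
    {"translation": [0,0,0],"yaw": 0},
    {"translation": [0,0,0],"yaw": 0},
  ],
)

```text
t: 23.28
ee_pos: [0.426, -0.2058, 0.2235]
tool_rot: [180.0, -0.0, 10.2]
force: [-0.2, 0.1, -0.3]
finger_gap: 0.06
gripper_force: 0.0
```

```bash
python3 -c "
from m import *
plane()
s=cam('scene')
for n in ['ledge_post','plate','plate_foot','window_plate','flask','bur_block','pot']:
    d=nets.spot_point('scene',n)[:1]; print(n,d and (round(d[0]['conf'],2),np.round(d[0]['uv']),np.round(at_z(s,d[0]['uv'],{'ledge_post':.042,'plate_foot':.024}.get(n,0)),3)))
" | grep -vE "res"
```

```text
plane n 627 twist deg 0.9601526908256458 lean 34.816964097737916 X front at z22 6.161253166699064 Y [-27.67560083  24.29476138] Z [32.5732952  97.69259476]
grey Y 56 18 X [ 1.  6. 11.] Z [51. 62.]
ledge_post (0.62, array([232., 232.]), array([ 0.476, -0.132,  0.042]))
plate (0.57, array([207., 241.]), array([ 0.413, -0.161,  0.   ]))
plate_foot (0.65, array([217., 252.]), array([ 0.485, -0.19 ,  0.024]))
window_plate (0.89, array([319., 180.]), array([0.447, 0.249, 0.   ]))
flask (0.94, array([258., 227.]), array([ 0.471, -0.038,  0.   ]))
bur_block (0.8, array([288., 211.]), array([0.483, 0.068, 0.   ]))
pot (0.68, array([331., 180.]), array([0.472, 0.274, 0.   ]))
```

The plate sits flush on the board with its foot on the ledge, the post is home, and the other things haven't moved. Handing in.

```bash
python3 -c "
from station import r
print(r.job_done())"
```

```text
the job is handed in; nothing more can be done
None
```

The ledge arm is swung home against its end stop, and the ring plate stands on the ledge leaning on the easel's back at about 35 degrees, ring outwards. The other things look unmoved, and I handed the job in at about 23 s on the robot's clock; the plate stuck at first release and lifted off the ledge, so I lowered it back and reseated it.

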